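# Find the full tin of ballast shot

## Robot

A 6-joint arm with a two-finger parallel gripper is mounted at the origin on a cart in front of the work surface, level with it; the furniture and walls round the work are solid. World frame = base frame: x ahead of the robot, y to its left, z up, the work surface at z = 0. Lengths are in m, angles in degrees, forces in N, time in s.
With the tool pointing down it reaches from about 0.3 to 0.75 m from the base axis. Payload 8.5 kg.
Tool frame: the origin (TCP) lies on the centre line of the jaws, within the pads' length; the fingertips stand 14 mm ahead of it and the grasp point (between the pads) lies 5 mm behind it; z points along the fingers, y is the direction in which the jaws open and shut (so a half turn about z gives the same grasp; the last joint's range is limited). The gripper opens to 85 mm and grips with 20 to 120 N. Pads are 22 mm wide; open, the fingers measure 114 mm over their backs; the gripper's body (76 mm by 85 mm) begins 54 mm behind the grasp point. The pads swing forward as they close: fully open they stand 13 mm farther back than shut.
Start: joints at [-75.648, 21.807, 74.336, -0, 83.858, -12.336], TCP at [0.247, -0.491, 0.245] pointing down, gripper open.
Joint ranges: [-178.18, 178.18], [-50.72, 133.34], [12.68, 142.11], [-81.47, 261.47], [9.98, 163.14], [-165.26, 165.26]. Speed limits (degrees/s): [136.94, 136.94, 180, 180, 180, 180].

## Interface

Orientations are given as a 3x3 rotation matrix whose columns are the frame's x, y, z axes.
In Python, from rig import env, optics, order, finder gives the robot as it stands.
- The arm moves only by the tool play_rows, never from a script. Its argument "commands" is a list of rows, each an object of numbers: "grip": the closure, from -1 (fully open) to 1 (shut); "x", "y", "z": the shift along the tool's x, y, z in m; "rx", "ry", "rz": the turn, a rotation vector about the tool's x, y, z in rad. A call has 1 to 12 rows; each row shifts and turns the commanded pose from where the row before left it, along the tool's axes as they then stand; what a row does not reach is not made up. A row lasts 1/8 s, in which the tool goes at most 62.5 mm and 10.7 degrees, less where a joint would pass 70% of its speed; a pose out of reach is approached as far as the arm can. A call is refused whole if a number of a shift passes 0.0625 or a number of a turn 0.188, either way. A call with a gripper value outside its range is refused whole. The fingers move at their own pace and stop on an object; "squeeze" is the grip in N (left out, the last holds). Time passes only in rows, so rows that do not move let the fingers close. It gives the time, the measured TCP pose, the force and the opening at its end, in the units of the state.
- env.observe(): the state, without advancing time (a new reading comes with each control period).
- optics.get_image(name): name is "scene" or "top" or "wrist"; returns a dict with "color" (420x560x3 uint8, blue, green, red), "range_z" (420x560 float32, m along the optical axis (not along the pixel's ray), 0 where there is no reading), "fov_y" (degrees; the focal length in pixels is half the picture's height over the tangent of half this angle, whatever the lens; pixels are square), "cx", "cy" (the principal point, pixels), "cam_to_world" (4x4, takes a point from camera to world coordinates). Camera axes: x right, y down, z forward; pixel columns grow to the right and rows downward; lengths in m; the calibration is good to about 2 mm. A picture is of the moment at which its call begins.
- order.close_job(): hands the job in, once; it reports no verdict.
Trained networks look in the newest picture that a camera, given by its name, has taken for a name from the list of things; names that differ only in an ending like _2 or _b are one class to them, and where a whole thing is asked for, a point or a joint stands for the part that bears it (a point fixed in the world has none). Each returns a list of dicts, best first, with "conf" (0 to 1); they miss things now and then, are a little off and sometimes report something else, mostly with a low value. They report only what shows in the picture. A call takes as long as a camera call.
- finder.boxes_of(camera, thing): "point" ([x, y, z] in m, in world coordinates, good to about 4 mm: the middle of the surface that is visible of it).
The state is a dict: "time_s": time; "q": joint angles; "qvel": joint speeds; "joint_efforts": joint torques, N m; "position": TCP position; "tool_rot": TCP orientation; "ft_force": force on the tool from outside, world axes, zero at the start; "wrist_torque": the same for the moment, N m; "grip_width": finger opening in m.
Only numpy, scipy, OpenCV 4.12 (cv2) and the standard library are available. Lean on these libraries where they do the work, as an engineer would, in place of code of your own. Each camera call takes 0.05 s, during which the arm holds its last target.

## Task

The glued bowl wall needs a weight, so find the fullest tin of steel shot: slide the lid of the wooden box back until it is fully open, then, from left to right, heft the three identical closed tins one at a time, each lifted clear of its recess for a moment and lowered (not dropped) upright back into it before the next. Finish while still holding the heaviest tin: keep it in the gripper, upright and still, its underside a hand's breadth (about 9 cm) above the top of the box, with the lid left open, the other two tins home in their own recesses, the glued bowl wall untouched and the loose sherds left where they lie.

Things in the scene. Friction and masses are not known exactly. Their poses are not given: they have to be found in the camera images.
- tin_box: fixed plywood box, 244 (its x) x 350 (its y) x 104 mm high. Origin: centre of underside; x to its rear, away from the robot, y to the robot's left. Front bay (inner x -114 to -4, y -166 to 166 mm): three tins in a row along y, at x -59, in a cork board. Rear bay: small sherds. Tops: front wall 91 mm, partition 86, side walls (with the lid's grooves) and rear wall 104
- lid (a joint): how far the flat wooden lid has slid back in its grooves, in m: 0 = covering the tins, 0.114 = against its stop, fully open, over the rear bay. Slides along box +x, stays where left, resists with about 2 N. Starts at 0 to 0.03
- lid_grip (a point): top centre of the lid's wooden grip bar: 14 mm thick (box x), 80 mm long (box y), 28 mm tall; its top is 126 mm above the desk, the lid's upper face 98 mm. Moves with the lid; pinch it across its thickness or push it from the front
- seat_left (a point): centre of the floor of the left (box y +92 mm) round recess in the box's fitted board, where a tin's underside rests (12 mm above the desk); recess 62 mm wide, 6 mm deep
- seat_middle (a point): centre of the floor of the middle (box y 0) round recess in the box's fitted board, where a tin's underside rests (12 mm above the desk)
- seat_right (a point): centre of the floor of the right (box y -92 mm) round recess in the box's fitted board, where a tin's underside rests (12 mm above the desk)
- tin_a: one of three look-alike closed bare-metal tins, 56 mm diameter, 72 mm tall, z up; origin: centre of underside. They hold different amounts of shot and weigh 0.1 to 0.8 kg, the heaviest at least 0.15 kg more than the next; look, name and place tell nothing of the weight. Grip the side from above: 36 mm free between neighbours, 46 to the end walls (box y), 27 mm in front and behind (box x)
- tin_b: another of the three identical tins; see tin_a
- tin_c: another of the three identical tins; see tin_a
- joined_sherd: bystander: bowl wall joined with paper tape, standing on edge at the left, 56 x 196 x 185 mm, freshly glued; do not touch
- dark_sherd: bystander: flat dark sherd lying at the right of the box, 99 x 89 x 19 mm; leave alone
- pale_sherd: bystander: flat pale sherd lying at the left front, 106 x 105 x 20 mm; leave alone

How it is judged:
By the outcome, as a careful person would: the job done as asked, in the order asked, and still so for the second after the job is handed in, while the arm keeps its last pose, push and grip.
It also fails if it takes over 69 s, if anything falls off the work surface, if the arm or the gripper's body presses on something with over 40 N, if the wrist force passes 120 N, or if a joint passes its speed limit or range.

## Working session

There is one attempt and no reset: what is moved stays moved. The work goes in short steps, Python scripts to look and compute and a tool call to move; the robot and the scene stay as the last step left them, time stands still between calls to the robot, and variables do not carry over. Pictures are saved under pics/ and viewed, and the job is handed in when it is done.

Besides the shell and the picture viewer there is one more tool, called after "Call:" as name([rows], argument=value, ...), one row to a line, values as JSON. play_rows: Moves the arm, as the interface text tells. Its arguments: {"type":"object","properties":{"commands":{"type":"array"},"squeeze":{"type":"number"}},"required":["commands"]}

```bash
mkdir -p pics; ls; python3 - <<'E'
from rig import env, optics, order, finder
import cv2,numpy as np
s=env.observe()
print({k:np.round(v,4).tolist() for k,v in s.items()})
for n in ["scene","top"]:
    im=optics.get_image(n); cv2.imwrite(f"pics/{n}0.png",im["color"])
    print(n,im["fov_y"],im["cx"],im["cy"],np.round(im["cam_to_world"],3).tolist())
    for t in ["tin_box","lid_grip","lid","tin_a","joined_sherd","dark_sherd","pale_sherd"]:
        print(t,[(round(float(d["conf"]),2),np.round(d["point"],3).tolist()) for d in finder.boxes_of(n,t)[:4]])
E
```

```text
pics
{'time_s': 0.0, 'q': [-75.6479, 21.8431, 74.3874, -0.0002, 83.859, -12.3373], 'qvel': [-0.0284, -0.1126, 0.02, -0.0936, -0.0477, -0.0383], 'joint_efforts': [-0.0022, -44.846, -23.1273, -0.0003, 0.0048, 0.0], 'position': [0.2469, -0.4911, 0.2447], 'tool_rot': [[0.8935, 0.4492, -0.0004], [0.4492, -0.8935, 0.0015], [0.0003, -0.0015, -1.0]], 'ft_force': [0.69, 0.5657, -0.169], 'wrist_torque': [0.0157, -0.0546, 0.0222], 'grip_width': 0.0851}
scene 48.89964637028095 281.0708835411943 207.6176156207079 [[-0.729, -0.458, 0.508, -0.262], [-0.684, 0.505, -0.526, 0.83], [-0.016, -0.731, -0.682, 1.16], [0.0, 0.0, 0.0, 1.0]]
tin_box [(0.56, [0.548, 0.075, 0.088])]
lid_grip [(0.55, [0.532, 0.058, 0.097])]
lid [(0.61, [0.534, 0.057, 0.096])]
tin_a [(0.53, [0.504, 0.064, 0.044]), (0.52, [0.508, -0.025, 0.042]), (0.39, [0.495, 0.147, 0.052])]
joined_sherd [(0.84, [0.625, 0.457, 0.067]), (0.6, [0.508, -0.022, 0.043])]
dark_sherd [(0.84, [0.582, -0.351, 0.012])]
pale_sherd [(0.62, [0.463, 0.372, 0.016])]
top 50.1873790683877 288.2526419037352 217.36668856964158 [[-0.001, -0.997, 0.074, 0.411], [-1.0, 0.001, 0.004, 0.045], [-0.004, -0.074, -0.997, 1.418], [0.0, 0.0, 0.0, 1.0]]
tin_box [(0.97, [0.58, 0.049, 0.098])]
lid_grip [(0.66, [0.538, 0.045, 0.099]), (0.53, [0.619, 0.444, 0.112])]
lid [(0.81, [0.541, 0.044, 0.095])]
tin_a []
joined_sherd [(0.82, [0.62, 0.446, 0.111])]
dark_sherd [(0.85, [0.586, -0.355, 0.016])]
pale_sherd [(0.67, [0.466, 0.367, 0.01])]
```

View pics/scene0.png

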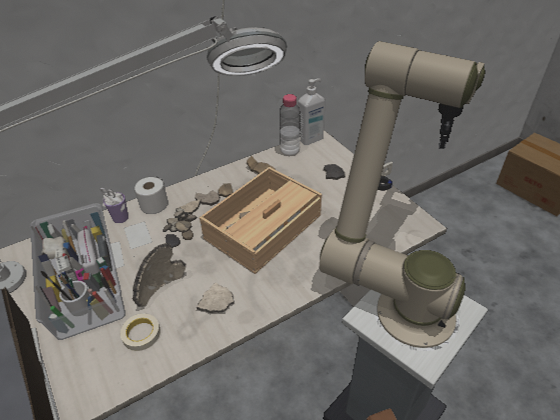

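View pics/top0.png

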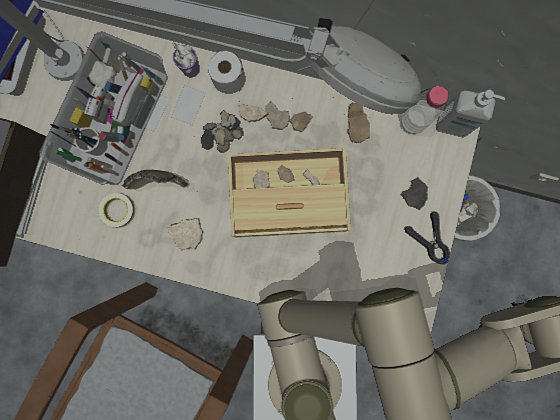

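```bash
cat > h.py <<'E'
from rig import env, optics, order, finder
import cv2,numpy as np
def cloud(im):
    f=210/np.tan(np.radians(im["fov_y"]/2)); r=im["range_z"]
    v,u=np.mgrid[0:420,0:560]
    p=np.stack([(u-im["cx"])/f*r,(v-im["cy"])/f*r,r],-1)
    T=im["cam_to_world"]; w=p@T[:3,:3].T+T[:3,3]; w[r==0]=np.nan
    return w
E
python3 - <<'E'
from h import *
for n in ["top","scene"]:
    im=optics.get_image(n); w=cloud(im)
    m=(w[...,0]>.4)&(w[...,0]<.8)&(abs(w[...,1]-.05)<.25)
    desk=w[m&(w[...,2]<.01)][:,2]; print("desk",np.median(desk))
    b=m&(w[...,2]>.082)&(w[...,2]<.115)
    p=w[b][:,:2].astype(np.float32); print(n,len(p),cv2.minAreaRect(p), np.percentile(w[b][:,2],[5,50,95]))
    rim=m&(w[...,2]>.1005)&(w[...,2]<.109)
    p2=w[rim][:,:2].astype(np.float32); print("rim",cv2.minAreaRect(p2))
    g=m&(w[...,2]>.117)&(w[...,2]<.135)
    q=w[g]; print("grip",len(q),np.median(q,0),cv2.minAreaRect(q[:,:2].astype(np.float32)))
    c=cv2.resize(im["color"][130:260,200:380] if n=="top" else im["color"][150:290,180:350],None,fx=4.4,fy=4.4,interpolation=cv2.INTER_CUBIC)
    cv2.imwrite(f"pics/{n}_z.png",c[:600,:800])
    # obstacle heights
    z=w[(w[...,0]>.55)&(w[...,2]>.2)&(w[...,0]<1.2)&(w[...,2]<1)]
    if len(z): print("lamp etc", np.nanmin(z,0),np.nanmax(z,0))
E
```

```text
desk 0.0009509564892653533
top 5817 ((0.5845189094543457, 0.05001494288444519), (0.24475562572479248, 0.35103532671928406), 3.064074993133545) [0.0911108  0.09830504 0.10552355]
rim ((0.5854127407073975, 0.0498468279838562), (0.24250377714633942, 0.3501746654510498), 2.9003207683563232)
grip 134 [0.53925391 0.04807137 0.12514482] ((0.5402347445487976, 0.046699631959199905), (0.013976474292576313, 0.07881651073694229), 3.2717082500457764)
lamp etc [ 0.58706031 -0.69726547  0.20000079] [1.07161075 0.84445972 0.66705281]
desk -0.7430636659788181
scene 3781 ((0.5834786295890808, 0.04697383940219879), (0.25200438499450684, 0.35808128118515015), 2.7716753482818604) [0.08608208 0.09691393 0.10444939]
rim ((0.5836177468299866, 0.04898631572723389), (0.24443261325359344, 0.3544969856739044), 2.883871078491211)
grip 90 [0.53585105 0.05053564 0.12391039] ((0.5349631309509277, 0.0483483150601387), (0.017004622146487236, 0.07738422602415085), 1.5889641046524048)
lamp etc [ 0.55001791 -1.65273244  0.20000741] [1.16348931 0.8926359  0.75622951]
```

View pics/top_z.png

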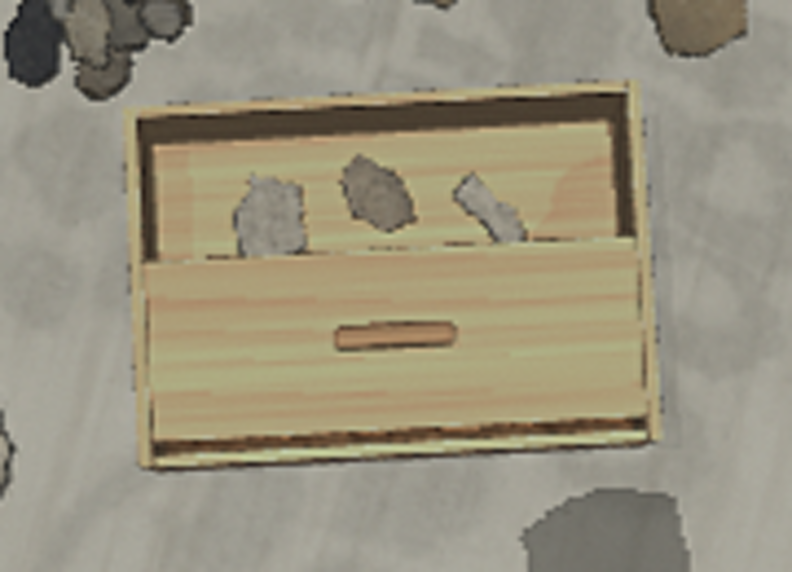

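View pics/scene_z.png

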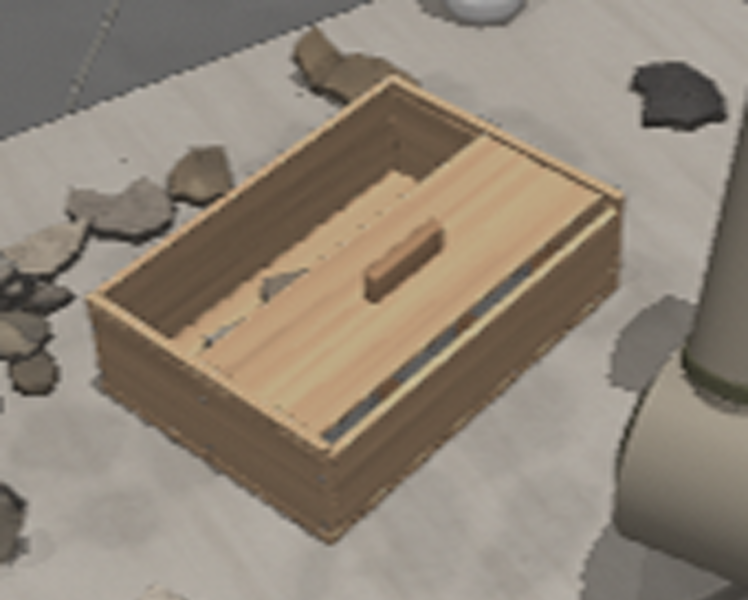

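```bash
cat >> h.py <<'E'
from scipy.spatial.transform import Rotation as Ro
C=np.array([.5849,.0495]); YAW=np.radians(2.95)
ux=np.array([np.cos(YAW),np.sin(YAW)]); uy=np.array([-ux[1],ux[0]])
RG=np.array([[ux[0],-uy[0],0],[ux[1],-uy[1],0],[0,0,-1.]])
def W(bx,by,z): return np.r_[C+bx*ux+by*uy,z]
def st():
    s=env.observe(); p=np.array(s["position"]); R=np.array(s["tool_rot"])
    d=p[:2]-C
    print("t",round(s["time_s"],2),"box xyz",np.round([d@ux,d@uy,p[2]],4),"rotvec to goal (tool)",np.round(Ro.from_matrix(R.T@RG).as_rotvec(),3),"F",np.round(s["ft_force"],2),"w",round(s["grip_width"],4),"q",np.round(s["q"],0))
    return p,R
def go(bx,by,z):
    p,R=st(); g=W(bx,by,z)-p
    print("shift in goal-frame axes",np.round(RG.T@g,4),"now axes",np.round(R.T@g,4))
E
python3 - <<'E'
from h import *
go(-.085,0,.24)
w=cloud(optics.get_image("top"))
for z0 in (.12,.2,.3,.4,.5,.6):
    q=w[(w[...,0]>.5)&(w[...,0]<1)&(w[...,1]>-.6)&(w[...,1]<.4)&(w[...,2]>z0)&(w[...,2]<z0+.1)]
    if len(q)>5: print(z0,len(q),np.round(np.percentile(q,[1,99],0),2).tolist())
E
```

```text
t 0.9 box xyz [-0.3653 -0.5228  0.2453] rotvec to goal (tool) [-0.     0.     0.414] F [ 0.62 -0.3   0.45] w 0.0854 q [-76.  22.  74.  -0.  84. -12.]
shift in goal-frame axes [ 0.2803 -0.5228  0.0053] now axes [ 0.467  -0.3657  0.0053]
0.12 3013 [[0.54, -0.59, 0.12], [0.99, 0.39, 0.22]]
0.2 3814 [[0.79, -0.59, 0.2], [0.92, -0.24, 0.3]]
0.3 5198 [[0.83, -0.59, 0.3], [1.0, 0.05, 0.4]]
0.4 5845 [[0.84, -0.56, 0.4], [0.99, 0.01, 0.5]]
0.5 7539 [[0.68, -0.5, 0.5], [0.93, 0.39, 0.6]]
0.6 8516 [[0.69, -0.44, 0.6], [0.88, 0.33, 0.66]]
```

Call:
play_rows([
  {"rz": 0.07, "grip": 1},
  {"rz": 0.138},
  {"rz": 0.138},
  {"rz": 0.068},
  {"x": 0.015, "y": -0.025},
  {"x": 0.025, "y": -0.045},
  {"x": 0.03, "y": -0.055},
  {"x": 0.03, "y": -0.055},
  {"x": 0.03, "y": -0.055},
  {"x": 0.03, "y": -0.055},
  {"x": 0.03, "y": -0.055},
  {"x": 0.03, "y": -0.055},
], squeeze=60)

```text
invalid input at $.commands[0]: expected keys grip, x, y, z, rx, ry, rz
```

```bash
python3 -c "
from h import *
go(-.085,0,.118)"
```

```text
t 0.95 box xyz [-0.3653 -0.5228  0.2453] rotvec to goal (tool) [0.    0.    0.414] F [ 0.37  0.39 -1.17] w 0.0855 q [-76.  22.  74.  -0.  84. -12.]
shift in goal-frame axes [ 0.2803 -0.5228  0.1273] now axes [ 0.467  -0.3658  0.1273]
```

All keys are needed.

Call:
play_rows([
  {"grip": 1, "x": 0, "y": 0, "z": 0, "rx": 0, "ry": 0, "rz": 0.07},
  {"grip": 1, "x": 0, "y": 0, "z": 0, "rx": 0, "ry": 0, "rz": 0.138},
  {"grip": 1, "x": 0, "y": 0, "z": 0, "rx": 0, "ry": 0, "rz": 0.138},
  {"grip": 1, "x": 0.01, "y": -0.02, "z": 0, "rx": 0, "ry": 0, "rz": 0.068},
  {"grip": 1, "x": 0.025, "y": -0.045, "z": 0, "rx": 0, "ry": 0, "rz": 0},
  {"grip": 1, "x": 0.03, "y": -0.055, "z": 0, "rx": 0, "ry": 0, "rz": 0},
  {"grip": 1, "x": 0.03, "y": -0.055, "z": 0, "rx": 0, "ry": 0, "rz": 0},
  {"grip": 1, "x": 0.03, "y": -0.055, "z": 0, "rx": 0, "ry": 0, "rz": 0},
  {"grip": 1, "x": 0.03, "y": -0.055, "z": 0, "rx": 0, "ry": 0, "rz": 0},
  {"grip": 1, "x": 0.03, "y": -0.055, "z": 0, "rx": 0, "ry": 0, "rz": 0},
  {"grip": 1, "x": 0.03, "y": -0.055, "z": 0, "rx": 0, "ry": 0, "rz": 0},
  {"grip": 1, "x": 0.025, "y": -0.045, "z": 0, "rx": 0, "ry": 0, "rz": 0},
], squeeze=60)

```text
time_s: 2.45
position: [0.4627, -0.0376, 0.2456]
tool_rot: [[0.999, 0.053, 0.001], [0.053, -0.999, -0.0], [0.001, 0.0, -1.0]]
ft_force: [0.8, -0.6, -0.1]
grip_width: -0.0001
```

```bash
python3 -c "
from h import *
go(-.085,0,.118)"
```

```text
t 2.45 box xyz [-0.1265 -0.0807  0.2456] rotvec to goal (tool) [ 0.    -0.001  0.001] F [ 0.79 -0.61 -0.13] w -0.0001 q [-19.  13.  87.   0.  80.  68.]
shift in goal-frame axes [ 0.0415 -0.0807  0.1276] now axes [ 0.0415 -0.0806  0.1276]
```

Call:
play_rows([
  {"grip": 1, "x": 0.014, "y": -0.027, "z": 0, "rx": 0, "ry": 0, "rz": 0},
  {"grip": 1, "x": 0.014, "y": -0.027, "z": 0.02, "rx": 0, "ry": 0, "rz": 0},
  {"grip": 1, "x": 0.012, "y": -0.027, "z": 0.03, "rx": 0, "ry": 0, "rz": 0},
  {"grip": 1, "x": 0, "y": 0, "z": 0.04, "rx": 0, "ry": 0, "rz": 0},
  {"grip": 1, "x": 0, "y": 0, "z": 0.025, "rx": 0, "ry": 0, "rz": 0},
  {"grip": 1, "x": 0, "y": 0, "z": 0.012, "rx": 0, "ry": 0, "rz": 0},
  {"grip": 1, "x": 0, "y": 0, "z": 0, "rx": 0, "ry": 0, "rz": 0},
])

```text
time_s: 3.32
position: [0.4979, 0.0431, 0.1183]
tool_rot: [[0.999, 0.052, -0.001], [0.052, -0.999, 0.0], [-0.001, -0.0, -1.0]]
ft_force: [-1.2, 0.2, 0.5]
grip_width: -0.0001
```

```bash
python3 -c "
from h import *
go(-.085,0,.118)
im=optics.get_image('top');cv2.imwrite('pics/t1.png',cv2.resize(im['color'][130:300,180:400],None,fx=3,fy=3))
im=optics.get_image('wrist');cv2.imwrite('pics/w1.png',im['color'])
"
```

```text
t 3.33 box xyz [-0.0872 -0.002   0.1183] rotvec to goal (tool) [-0.     0.001  0.   ] F [-1.17  0.23  0.46] w -0.0001 q [-9. 25. 93. -0. 62. 78.]
shift in goal-frame axes [ 0.0022 -0.002   0.0003] now axes [ 0.0022 -0.002   0.0003]
```

View pics/w1.png

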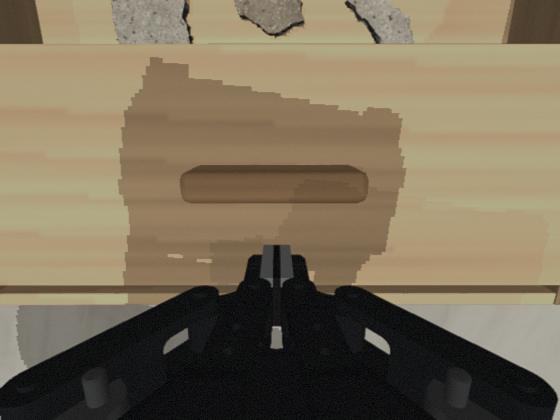

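Call:
play_rows([
  {"grip": 1, "x": 0.01, "y": 0, "z": 0, "rx": 0, "ry": 0, "rz": 0},
  {"grip": 1, "x": 0.01, "y": 0, "z": 0, "rx": 0, "ry": 0, "rz": 0},
  {"grip": 1, "x": 0.01, "y": 0, "z": 0, "rx": 0, "ry": 0, "rz": 0},
  {"grip": 1, "x": 0.01, "y": 0, "z": 0, "rx": 0, "ry": 0, "rz": 0},
  {"grip": 1, "x": 0.01, "y": 0, "z": 0, "rx": 0, "ry": 0, "rz": 0},
  {"grip": 1, "x": 0.01, "y": 0, "z": 0, "rx": 0, "ry": 0, "rz": 0},
  {"grip": 1, "x": 0.01, "y": 0, "z": 0, "rx": 0, "ry": 0, "rz": 0},
  {"grip": 1, "x": 0.01, "y": 0, "z": 0, "rx": 0, "ry": 0, "rz": 0},
  {"grip": 1, "x": 0.005, "y": 0, "z": 0, "rx": 0, "ry": 0, "rz": 0},
])

```text
time_s: 4.55
position: [0.5834, 0.0476, 0.1182]
tool_rot: [[0.999, 0.052, 0.0], [0.052, -0.999, 0.0], [0.0, -0.0, -1.0]]
ft_force: [-1.8, 0.4, 1.3]
grip_width: -0.0001
```

```bash
python3 -c "
from h import *
go(-.085,0,.118)
im=optics.get_image('top');cv2.imwrite('pics/t2.png',cv2.resize(im['color'][130:300,180:400],None,fx=3,fy=3))
w=cloud(im)
m=(abs(w[...,0]-.58)<.16)&(abs(w[...,1]-.05)<.06)&(abs(w[...,2]-.125)<.006)
print(np.median((w[m][:,:2]-C)@ux))
im=optics.get_image('wrist');cv2.imwrite('pics/w2.png',im['color'])
"
```

```text
t 4.55 box xyz [-0.0016 -0.0018  0.1182] rotvec to goal (tool) [-0. -0.  0.] F [-1.8   0.39  1.27] w -0.0001 q [-7. 32. 79.  0. 69. 80.]
shift in goal-frame axes [-0.0834 -0.0018  0.0002] now axes [-0.0834 -0.0018  0.0002]
nan
  return _methods._mean(a, axis=axis, dtype=dtype,
  ret = ret.dtype.type(ret / rcount)
```

View pics/w2.png

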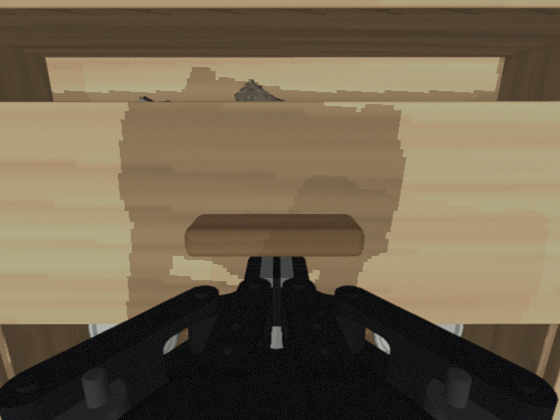

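Call:
play_rows([
  {"grip": 1, "x": 0.008, "y": 0, "z": 0, "rx": 0, "ry": 0, "rz": 0},
  {"grip": 1, "x": 0.008, "y": 0, "z": 0, "rx": 0, "ry": 0, "rz": 0},
  {"grip": 1, "x": 0.006, "y": 0, "z": 0, "rx": 0, "ry": 0, "rz": 0},
  {"grip": 1, "x": 0.005, "y": 0, "z": 0, "rx": 0, "ry": 0, "rz": 0},
])

```text
time_s: 5.15
position: [0.6101, 0.049, 0.1182]
tool_rot: [[0.999, 0.052, -0.0], [0.052, -0.999, 0.0], [-0.0, -0.0, -1.0]]
ft_force: [-1.5, 0.3, -0.9]
grip_width: -0.0003
```

```bash
python3 -c "
from h import *
go(-.085,0,.118)
im=optics.get_image('wrist');cv2.imwrite('pics/w3.png',im['color'])
"
```

```text
t 5.15 box xyz [ 0.0251 -0.0017  0.1182] rotvec to goal (tool) [-0.  0.  0.] F [-1.51  0.31 -0.87] w -0.0003 q [-6. 34. 75.  0. 71. 81.]
shift in goal-frame axes [-0.1101 -0.0017  0.0002] now axes [-0.1101 -0.0018  0.0002]
```

View pics/w3.png

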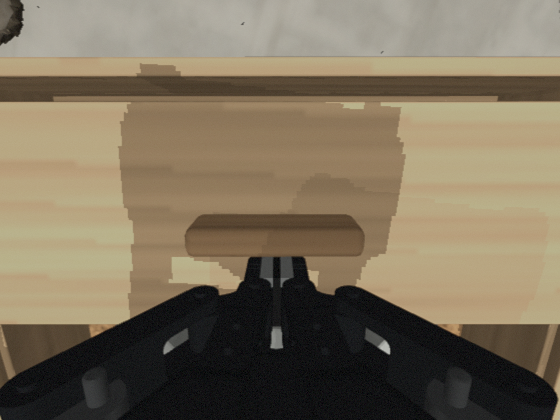

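Call:
play_rows([
  {"grip": 1, "x": 0.004, "y": 0, "z": 0, "rx": 0, "ry": 0, "rz": 0},
  {"grip": 1, "x": 0.004, "y": 0, "z": 0, "rx": 0, "ry": 0, "rz": 0},
  {"grip": 1, "x": 0, "y": 0, "z": 0, "rx": 0, "ry": 0, "rz": 0},
])

```text
time_s: 5.58
position: [0.6182, 0.0493, 0.1185]
tool_rot: [[0.999, 0.052, 0.001], [0.052, -0.999, -0.0], [0.001, 0.0, -1.0]]
ft_force: [0.3, 1.1, 0.2]
grip_width: 0.0002
```

Call:
play_rows([
  {"grip": 1, "x": 0.002, "y": 0, "z": 0, "rx": 0, "ry": 0, "rz": 0},
  {"grip": 1, "x": 0, "y": 0, "z": 0, "rx": 0, "ry": 0, "rz": 0},
])

```text
time_s: 5.82
position: [0.6199, 0.0494, 0.1185]
tool_rot: [[0.999, 0.052, 0.001], [0.052, -0.999, -0.0], [0.001, 0.0, -1.0]]
ft_force: [-0.5, 0.3, -0.1]
grip_width: 0.0
```

Call:
play_rows([
  {"grip": 1, "x": 0.002, "y": 0, "z": 0, "rx": 0, "ry": 0, "rz": 0},
  {"grip": 1, "x": 0, "y": 0, "z": 0, "rx": 0, "ry": 0, "rz": 0},
])

```text
time_s: 6.08
position: [0.6201, 0.0495, 0.1185]
tool_rot: [[0.999, 0.052, -0.004], [0.052, -0.999, -0.0], [-0.004, 0.0, -1.0]]
ft_force: [-9.8, -1.6, 5.8]
grip_width: 0.0002
```

```bash
python3 -c "
from h import *
go(-.085,0,.118)
im=optics.get_image('wrist');cv2.imwrite('pics/w4.png',im['color'])
"
```

```text
t 6.08 box xyz [ 0.0351 -0.0018  0.1185] rotvec to goal (tool) [0.    0.004 0.   ] F [-9.8  -1.59  5.77] w 0.0002 q [-6. 35. 73. -0. 72. 81.]
shift in goal-frame axes [-0.1201 -0.0018  0.0005] now axes [-0.1201 -0.0019  0.001 ]
```

View pics/w4.png

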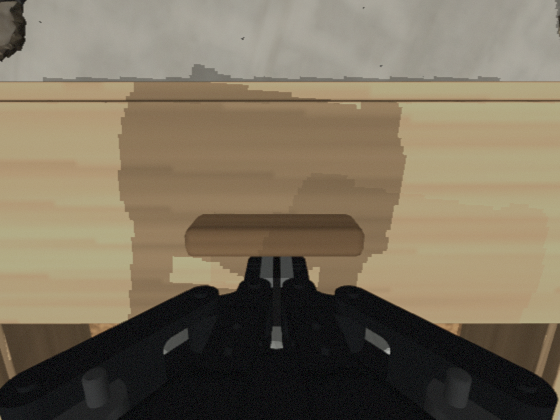

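Call:
play_rows([
  {"grip": 1, "x": -0.01, "y": 0, "z": 0, "rx": 0, "ry": 0, "rz": 0},
  {"grip": 1, "x": -0.012, "y": 0, "z": -0.02, "rx": 0, "ry": 0, "rz": 0},
  {"grip": 1, "x": 0, "y": 0, "z": -0.04, "rx": 0, "ry": 0, "rz": 0},
  {"grip": -1, "x": -0.018, "y": -0.022, "z": -0.022, "rx": 0, "ry": 0, "rz": 0},
  {"grip": -1, "x": -0.02, "y": -0.026, "z": 0, "rx": 0, "ry": 0, "rz": 0},
  {"grip": -1, "x": -0.02, "y": -0.026, "z": 0, "rx": 0, "ry": 0, "rz": 0},
  {"grip": -1, "x": -0.014, "y": -0.02, "z": 0, "rx": 0, "ry": 0, "rz": 0},
  {"grip": -1, "x": 0, "y": 0, "z": 0, "rx": 0, "ry": 0, "rz": 0},
])

```text
time_s: 7.12
position: [0.5223, 0.1396, 0.2006]
tool_rot: [[0.999, 0.054, 0.001], [0.054, -0.999, 0.0], [0.001, -0.0, -1.0]]
ft_force: [0.8, -0.5, -0.1]
grip_width: 0.0855
```

```bash
python3 -c "
from h import *
go(-.059,.092,.069)
im=optics.get_image('wrist');cv2.imwrite('pics/w5.png',im['color'])
for n in ['wrist','top','scene']:
  if n!='wrist': im=optics.get_image(n);cv2.imwrite('pics/%s5.png'%n,im['color'])
  print(n,[(round(float(d['conf']),2),np.round(d['point'],3).tolist(),np.round([(np.array(d['point'])[:2]-C)@ux,(np.array(d['point'])[:2]-C)@uy],3)) for d in finder.boxes_of(n,'tin_a')[:4]])
  if n=='scene': continue
  # tin tops from depth
  w=cloud(im); b=np.stack([(w[...,:2]-C)@ux,(w[...,:2]-C)@uy],-1)
  for y in (.092,0,-.092):
    m=(abs(b[...,0]+.059)<.04)&(abs(b[...,1]-y)<.04)&(abs(w[...,2]-.084)<.005)
    if m.sum()>20: print(n,y,m.sum(),cv2.minEnclosingCircle(b[m].astype(np.float32)),np.median(w[m][:,2]))
"
```

```text
t 7.12 box xyz [-0.0579  0.0932  0.2006] rotvec to goal (tool) [-0.    -0.001  0.002] F [ 0.81 -0.52 -0.09] w 0.0855 q [ 2. 23. 80.  0. 77. 89.]
shift in goal-frame axes [-0.0011  0.0012  0.1316] now axes [-0.0012  0.0012  0.1316]
wrist [(0.85, [0.533, 0.05, 0.082], array([-0.052,  0.003])), (0.71, [0.532, -0.036, 0.082], array([-0.057, -0.082])), (0.65, [0.528, 0.133, 0.08], array([-0.053,  0.087]))]
wrist 0.092 3307 ((-0.058906666934490204, 0.08917676657438278), 0.02852143533527851) 0.08125002163259304
wrist 0 3341 ((-0.0588240809738636, -0.00039423894486390054), 0.028722599148750305) 0.08120574971056863
wrist -0.092 3403 ((-0.057696383446455, -0.09328784793615341), 0.02895726077258587) 0.08114749303207458
top [(0.77, [0.522, 0.044, 0.08], array([-0.063, -0.002])), (0.77, [0.532, -0.044, 0.088], array([-0.057, -0.091])), (0.5, [0.501, 0.138, 0.082], array([-0.079,  0.093]))]
top 0.092 47 ((-0.07912138104438782, 0.09211643040180206), 0.017838621512055397) 0.0826514416730102
top 0 241 ((-0.060248423367738724, 0.0017234502593055367), 0.028204018250107765) 0.0831790812569595
top -0.092 249 ((-0.05909048020839691, -0.09170199930667877), 0.027966953814029694) 0.08309417366006966
scene [(0.86, [0.509, 0.144, 0.086], array([-0.071,  0.098])), (0.8, [0.52, 0.06, 0.08], array([-0.064,  0.014])), (0.64, [0.524, -0.027, 0.076], array([-0.064, -0.073])), (0.57, [0.573, 0.112, 0.081], array([-0.009,  0.063]))]
```

View pics/w5.png

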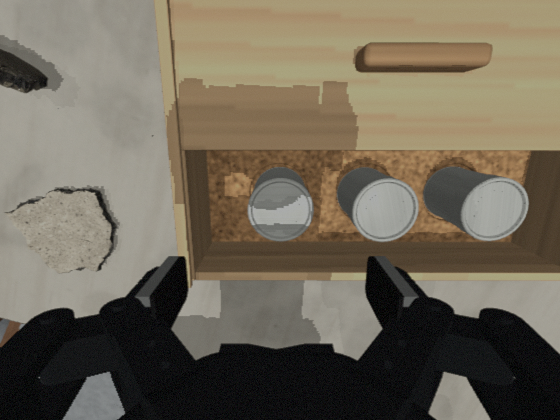

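View pics/top5.png

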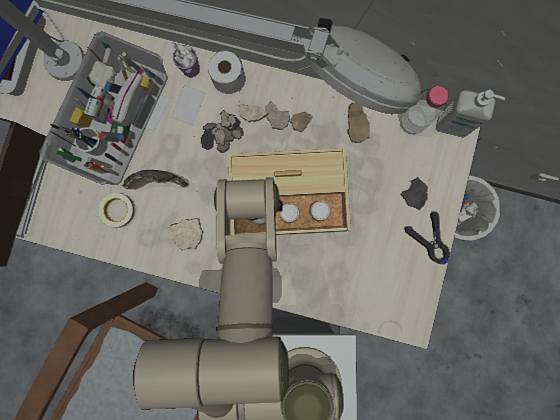

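Call:
play_rows([
  {"grip": -1, "x": -0.001, "y": 0.002, "z": 0.02, "rx": 0, "ry": 0, "rz": -0.002},
  {"grip": -1, "x": 0, "y": 0, "z": 0.035, "rx": 0, "ry": 0, "rz": 0},
  {"grip": -1, "x": 0, "y": 0, "z": 0.035, "rx": 0, "ry": 0, "rz": 0},
  {"grip": -1, "x": 0, "y": 0, "z": 0.028, "rx": 0, "ry": 0, "rz": 0},
  {"grip": -1, "x": 0, "y": 0, "z": 0.015, "rx": 0, "ry": 0, "rz": 0},
  {"grip": -1, "x": 0, "y": 0, "z": 0.005, "rx": 0, "ry": 0, "rz": 0},
  {"grip": -1, "x": 0, "y": 0, "z": 0, "rx": 0, "ry": 0, "rz": 0},
])

```text
time_s: 8.3
position: [0.5225, 0.1365, 0.0628]
tool_rot: [[0.999, 0.054, 0.001], [0.054, -0.999, -0.0], [0.001, 0.0, -1.0]]
ft_force: [-0.9, 0.3, 0.9]
grip_width: 0.0852
```

```bash
cat >> h.py <<'E'
def avgF(n=8):
    L=[];E=[]
    for i in range(n):
        s=env.observe(); L.append(s["ft_force"]);E.append(s["joint_efforts"]); optics.get_image("wrist")
    print("F mean",np.round(np.mean(L,0),3),"sd",np.round(np.std(L,0),2),"eff",np.round(np.mean(E,0)[:3],2))
E
python3 -c "
from h import *
go(-.059,.091,.062); avgF(6)
im=optics.get_image('wrist');cv2.imwrite('pics/w6.png',im['color'])
"
```

```text
t 8.3 box xyz [-0.0579  0.0901  0.0628] rotvec to goal (tool) [ 0.    -0.001  0.002] F [-0.88  0.32  0.91] w 0.0852 q [ 2. 32. 90. -0. 57. 89.]
shift in goal-frame axes [-0.0011 -0.0009  0.0008] now axes [-0.0011 -0.0009  0.0008]
F mean [-0.351  0.301  0.059] sd [0.55 0.56 0.53] eff [ -0.05 -47.24 -16.25]
```

View pics/w6.png

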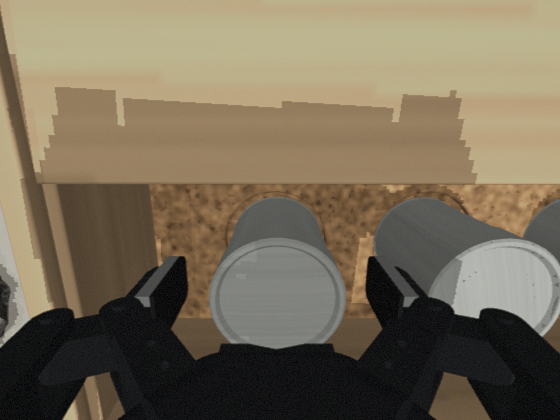

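Call:
play_rows([
  {"grip": 1, "x": -0.001, "y": 0, "z": 0, "rx": 0, "ry": 0, "rz": 0},
  {"grip": 1, "x": 0, "y": 0, "z": 0, "rx": 0, "ry": 0, "rz": 0},
  {"grip": 1, "x": 0, "y": 0, "z": 0, "rx": 0, "ry": 0, "rz": 0},
  {"grip": 1, "x": 0, "y": 0, "z": 0, "rx": 0, "ry": 0, "rz": 0},
  {"grip": 1, "x": 0, "y": 0, "z": 0, "rx": 0, "ry": 0, "rz": 0},
], squeeze=60)

```text
time_s: 9.28
position: [0.521, 0.1364, 0.0627]
tool_rot: [[0.999, 0.054, 0.0], [0.054, -0.999, -0.0], [0.0, 0.0, -1.0]]
ft_force: [-2.4, -1.8, 5.5]
grip_width: 0.0539
```

```bash
python3 -c "
from h import *
st(); optics.get_image('wrist')
im=optics.get_image('wrist');cv2.imwrite('pics/w7.png',im['color'])
"
```

```text
t 9.28 box xyz [-0.0593  0.09    0.0627] rotvec to goal (tool) [ 0.    -0.     0.002] F [-2.44 -1.81  5.53] w 0.0539 q [ 2. 32. 91. -0. 57. 89.]
```

View pics/w7.png

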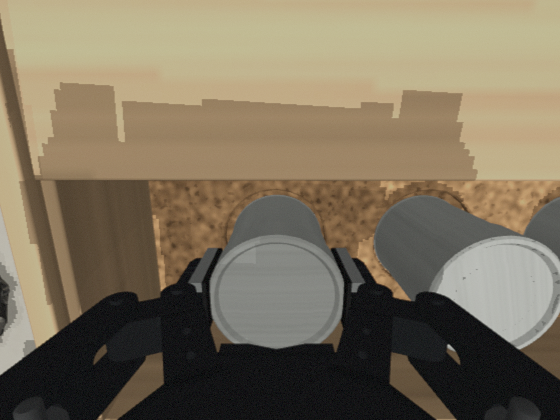

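Call:
play_rows([
  {"grip": 1, "x": 0, "y": 0, "z": -0.004, "rx": 0, "ry": 0, "rz": 0},
  {"grip": 1, "x": 0, "y": 0, "z": -0.012, "rx": 0, "ry": 0, "rz": 0},
  {"grip": 1, "x": 0, "y": 0, "z": -0.02, "rx": 0, "ry": 0, "rz": 0},
  {"grip": 1, "x": 0, "y": 0, "z": -0.012, "rx": 0, "ry": 0, "rz": 0},
  {"grip": 1, "x": 0, "y": 0, "z": -0.007, "rx": 0, "ry": 0, "rz": 0},
  {"grip": 1, "x": 0, "y": 0, "z": 0, "rx": 0, "ry": 0, "rz": 0},
  {"grip": 1, "x": 0, "y": 0, "z": 0, "rx": 0, "ry": 0, "rz": 0},
])

```text
time_s: 10.25
position: [0.5208, 0.1365, 0.1168]
tool_rot: [[0.999, 0.054, -0.001], [0.054, -0.999, -0.0], [-0.001, -0.0, -1.0]]
ft_force: [0.0, 0.4, -6.2]
grip_width: 0.054
```

```bash
python3 -c "
from h import *
st(); avgF(14); st()
im=optics.get_image('wrist');cv2.imwrite('pics/w8.png',im['color'])
im=optics.get_image('scene');cv2.imwrite('pics/s8.png',cv2.resize(im['color'][130:330,150:400],None,fx=3,fy=3))
"
```

```text
t 10.25 box xyz [-0.0596  0.0901  0.1168] rotvec to goal (tool) [-0.     0.001  0.002] F [ 0.05  0.39 -6.24] w 0.054 q [ 2. 28. 87.  0. 65. 89.]
F mean [-0.108 -0.18  -6.014] sd [0.45 0.45 0.4 ] eff [  0.   -49.46 -20.39]
t 10.95 box xyz [-0.0593  0.0902  0.1173] rotvec to goal (tool) [-0.    -0.     0.002] F [-0.43  0.18 -6.36] w 0.0537 q [ 2. 28. 87.  0. 65. 89.]
```

View pics/w8.png

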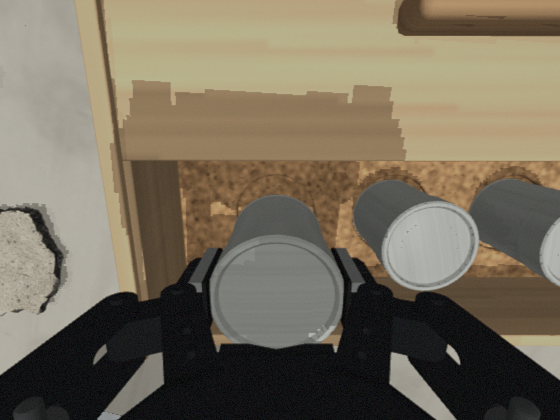

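View pics/s8.png

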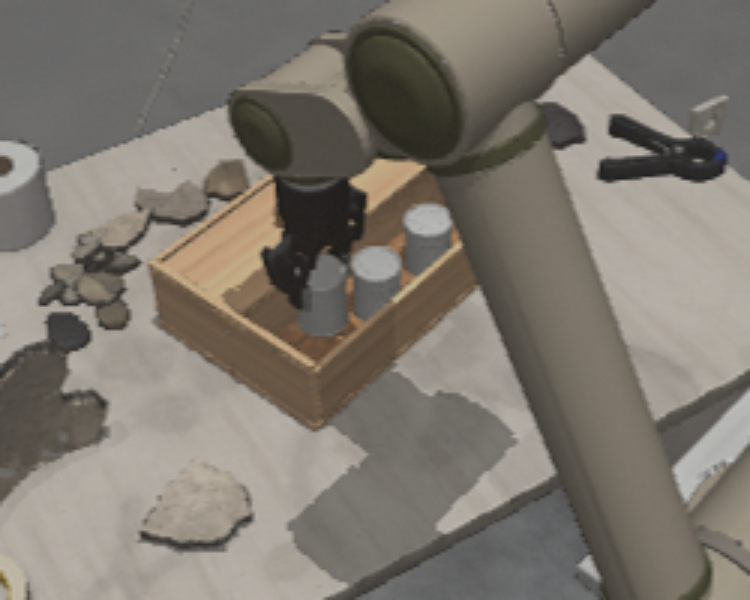

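Call:
play_rows([
  {"grip": 1, "x": 0, "y": 0, "z": 0.01, "rx": 0, "ry": 0, "rz": 0},
  {"grip": 1, "x": 0, "y": 0, "z": 0.015, "rx": 0, "ry": 0, "rz": 0},
  {"grip": 1, "x": 0, "y": 0, "z": 0.014, "rx": 0, "ry": 0, "rz": 0},
  {"grip": 1, "x": 0, "y": 0, "z": 0.008, "rx": 0, "ry": 0, "rz": 0},
  {"grip": 1, "x": 0, "y": 0, "z": 0.004, "rx": 0, "ry": 0, "rz": 0},
  {"grip": 1, "x": 0, "y": 0, "z": 0.002, "rx": 0, "ry": 0, "rz": 0},
  {"grip": 1, "x": 0, "y": 0, "z": 0.001, "rx": 0, "ry": 0, "rz": 0},
  {"grip": 1, "x": 0, "y": 0, "z": 0.0, "rx": 0, "ry": 0, "rz": 0},
])

```text
time_s: 12.05
position: [0.5212, 0.1365, 0.0635]
tool_rot: [[0.999, 0.054, 0.0], [0.054, -0.999, 0.0], [0.0, -0.0, -1.0]]
ft_force: [0.6, 1.0, -6.6]
grip_width: 0.0538
```

```bash
python3 -c "
from h import *
st(); avgF(3)"
```

```text
t 12.05 box xyz [-0.0592  0.0902  0.0635] rotvec to goal (tool) [-0.    -0.     0.002] F [ 0.6   0.98 -6.64] w 0.0538 q [ 2. 32. 91.  0. 57. 89.]
F mean [ 0.051 -0.175 -6.269] sd [0.5  0.82 0.58] eff [-1.000e-02 -5.069e+01 -1.779e+01]
```

Still hanging, within a millimetre or so of the floor.

Call:
play_rows([
  {"grip": 1, "x": 0, "y": 0, "z": 0.001, "rx": 0, "ry": 0, "rz": 0},
  {"grip": 1, "x": 0, "y": 0, "z": 0, "rx": 0, "ry": 0, "rz": 0},
])

```text
time_s: 12.45
position: [0.5212, 0.1365, 0.0627]
tool_rot: [[0.999, 0.054, 0.001], [0.054, -0.999, 0.0], [0.001, 0.0, -1.0]]
ft_force: [-1.2, -1.1, -1.1]
grip_width: 0.0533
```

Call:
play_rows([
  {"grip": 1, "x": 0, "y": 0, "z": 0.0005, "rx": 0, "ry": 0, "rz": 0},
  {"grip": 1, "x": 0, "y": 0, "z": 0, "rx": 0, "ry": 0, "rz": 0},
])

```text
time_s: 12.7
position: [0.5213, 0.1365, 0.0627]
tool_rot: [[0.999, 0.054, 0.001], [0.054, -0.999, 0.0], [0.001, 0.0, -1.0]]
ft_force: [-2.7, -1.4, 6.1]
grip_width: 0.0541
```

Call:
play_rows([
  {"grip": -1, "x": 0, "y": 0, "z": 0, "rx": 0, "ry": 0, "rz": 0},
  {"grip": -1, "x": 0, "y": 0, "z": 0, "rx": 0, "ry": 0, "rz": 0},
  {"grip": -1, "x": 0, "y": 0, "z": 0, "rx": 0, "ry": 0, "rz": 0},
  {"grip": -1, "x": 0, "y": 0, "z": -0.005, "rx": 0, "ry": 0, "rz": 0},
  {"grip": -1, "x": 0, "y": 0, "z": -0.015, "rx": 0, "ry": 0, "rz": 0},
  {"grip": -1, "x": 0, "y": 0, "z": -0.03, "rx": 0, "ry": 0, "rz": 0},
  {"grip": -1, "x": 0, "y": 0, "z": -0.02, "rx": 0, "ry": 0, "rz": 0},
  {"grip": -1, "x": 0, "y": 0.02, "z": -0.01, "rx": 0, "ry": 0, "rz": -0.002},
  {"grip": -1, "x": 0, "y": 0.03, "z": 0, "rx": 0, "ry": 0, "rz": 0},
  {"grip": -1, "x": 0, "y": 0.03, "z": 0, "rx": 0, "ry": 0, "rz": 0},
  {"grip": -1, "x": 0, "y": 0.01, "z": 0, "rx": 0, "ry": 0, "rz": 0},
  {"grip": -1, "x": 0, "y": 0, "z": 0, "rx": 0, "ry": 0, "rz": 0},
])

```text
time_s: 14.2
position: [0.5261, 0.0465, 0.1423]
tool_rot: [[0.998, 0.055, 0.001], [0.055, -0.998, 0.0], [0.001, -0.0, -1.0]]
ft_force: [-0.3, -0.1, 0.5]
grip_width: 0.0853
```

```bash
cat >> h.py <<'E'
def tins(n,im):
  w=cloud(im); b=np.stack([(w[...,:2]-C)@ux,(w[...,:2]-C)@uy],-1)
  for y in (.092,0,-.092):
    m=(abs(b[...,0]+.059)<.04)&(abs(b[...,1]-y)<.04)&(abs(w[...,2]-.083)<.005)
    if m.sum()>20: print(n,y,m.sum(),np.round(np.r_[cv2.minEnclosingCircle(b[m].astype(np.float32))[0],np.median(w[m][:,2])],4))
E
python3 -c "
from h import *
go(-.059,.0,.062); avgF(4)
im=optics.get_image('wrist');cv2.imwrite('pics/w9.png',im['color']); tins('wrist',im)
"
```

```text
t 14.2 box xyz [-5.880e-02  1.000e-04  1.423e-01] rotvec to goal (tool) [-0.    -0.001  0.003] F [-0.26 -0.11  0.46] w 0.0853 q [-8. 25. 87.  0. 67. 79.]
shift in goal-frame axes [-0.0002  0.0001  0.0803] now axes [-0.0002  0.0001  0.0803]
F mean [0.079 0.115 0.687] sd [0.31 0.4  0.41] eff [ -0.8  -44.55 -19.58]
wrist 0.092 5389 [-0.0582  0.089   0.0812]
wrist 0 5378 [-0.0588 -0.0003  0.0812]
wrist -0.092 5456 [-0.0577 -0.0931  0.0812]
```

View pics/w9.png

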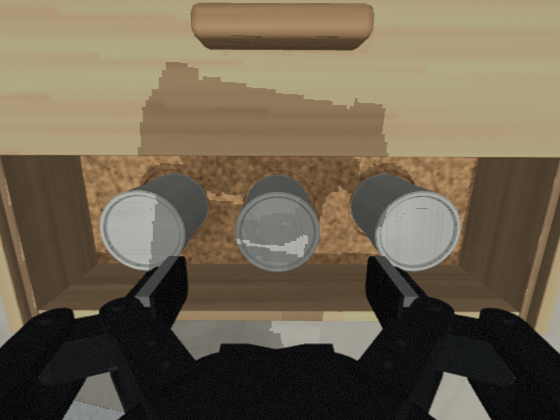

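Call:
play_rows([
  {"grip": -1, "x": 0, "y": 0, "z": 0.015, "rx": 0, "ry": 0, "rz": 0.003},
  {"grip": -1, "x": 0, "y": 0, "z": 0.025, "rx": 0, "ry": 0, "rz": 0},
  {"grip": -1, "x": 0, "y": 0, "z": 0.022, "rx": 0, "ry": 0, "rz": 0},
  {"grip": -1, "x": 0, "y": 0, "z": 0.012, "rx": 0, "ry": 0, "rz": 0},
  {"grip": -1, "x": 0, "y": 0, "z": 0.0055, "rx": 0, "ry": 0, "rz": 0},
  {"grip": -1, "x": 0, "y": 0, "z": 0, "rx": 0, "ry": 0, "rz": 0},
  {"grip": 1, "x": 0, "y": 0, "z": 0, "rx": 0, "ry": 0, "rz": 0},
  {"grip": 1, "x": 0, "y": 0, "z": 0, "rx": 0, "ry": 0, "rz": 0},
  {"grip": 1, "x": 0, "y": 0, "z": 0, "rx": 0, "ry": 0, "rz": 0},
  {"grip": 1, "x": 0, "y": 0, "z": 0, "rx": 0, "ry": 0, "rz": 0},
  {"grip": 1, "x": 0, "y": 0, "z": 0, "rx": 0, "ry": 0, "rz": 0},
])

```text
time_s: 15.82
position: [0.5263, 0.0466, 0.0632]
tool_rot: [[0.999, 0.053, 0.001], [0.053, -0.999, -0.0], [0.001, 0.0, -1.0]]
ft_force: [-1.2, 1.2, 5.6]
grip_width: 0.0533
```

Call:
play_rows([
  {"grip": 1, "x": 0, "y": 0, "z": -0.004, "rx": 0, "ry": 0, "rz": 0},
  {"grip": 1, "x": 0, "y": 0, "z": -0.012, "rx": 0, "ry": 0, "rz": 0},
  {"grip": 1, "x": 0, "y": 0, "z": -0.02, "rx": 0, "ry": 0, "rz": 0},
  {"grip": 1, "x": 0, "y": 0, "z": -0.012, "rx": 0, "ry": 0, "rz": 0},
  {"grip": 1, "x": 0, "y": 0, "z": -0.007, "rx": 0, "ry": 0, "rz": 0},
  {"grip": 1, "x": 0, "y": 0, "z": 0, "rx": 0, "ry": 0, "rz": 0},
  {"grip": 1, "x": 0, "y": 0, "z": 0, "rx": 0, "ry": 0, "rz": 0},
])

```text
time_s: 16.7
position: [0.5258, 0.0466, 0.1168]
tool_rot: [[0.999, 0.053, -0.001], [0.053, -0.999, 0.0], [-0.001, -0.0, -1.0]]
ft_force: [-0.2, 0.2, -3.2]
grip_width: 0.0539
```

```bash
python3 -c "
from h import *
st(); avgF(14); st()
im=optics.get_image('wrist');cv2.imwrite('pics/w10.png',im['color'])
"
```

```text
t 16.7 box xyz [-0.0592  0.0002  0.1168] rotvec to goal (tool) [-0.     0.001  0.001] F [-0.23  0.18 -3.2 ] w 0.0539 q [-8. 27. 89.  0. 64. 79.]
F mean [-0.107 -0.044 -2.803] sd [0.5  0.45 0.36] eff [  0.   -46.56 -19.18]
t 17.4 box xyz [-0.0589  0.0002  0.1173] rotvec to goal (tool) [0.    0.    0.001] F [ 0.35 -0.86 -3.18] w 0.0534 q [-8. 27. 89. -0. 64. 79.]
```

View pics/w10.png

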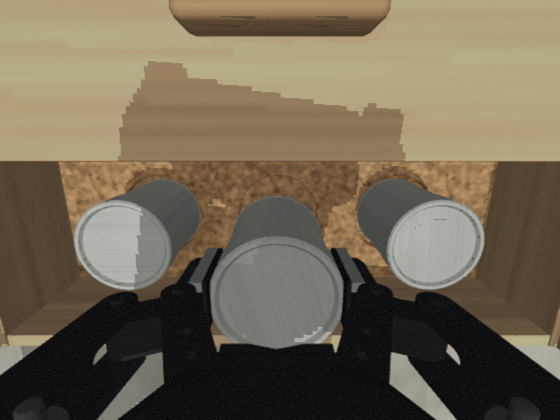

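Call:
play_rows([
  {"grip": 1, "x": 0, "y": 0, "z": 0.01, "rx": 0, "ry": 0, "rz": 0},
  {"grip": 1, "x": 0, "y": 0, "z": 0.015, "rx": 0, "ry": 0, "rz": 0},
  {"grip": 1, "x": 0, "y": 0, "z": 0.014, "rx": 0, "ry": 0, "rz": 0},
  {"grip": 1, "x": 0, "y": 0, "z": 0.008, "rx": 0, "ry": 0, "rz": 0},
  {"grip": 1, "x": 0, "y": 0, "z": 0.004, "rx": 0, "ry": 0, "rz": 0},
  {"grip": 1, "x": 0, "y": 0, "z": 0.002, "rx": 0, "ry": 0, "rz": 0},
  {"grip": 1, "x": 0, "y": 0, "z": 0.001, "rx": 0, "ry": 0, "rz": 0},
  {"grip": 1, "x": 0, "y": 0, "z": 0.0, "rx": 0, "ry": 0, "rz": 0},
])

```text
time_s: 18.45
position: [0.5261, 0.0466, 0.0635]
tool_rot: [[0.999, 0.053, 0.0], [0.053, -0.999, -0.0], [0.0, 0.0, -1.0]]
ft_force: [0.9, -1.2, -2.5]
grip_width: 0.0534
```

Call:
play_rows([
  {"grip": 1, "x": 0, "y": 0, "z": 0.0005, "rx": 0, "ry": 0, "rz": 0},
  {"grip": 1, "x": 0, "y": 0, "z": 0, "rx": 0, "ry": 0, "rz": 0},
])

```text
time_s: 18.7
position: [0.5262, 0.0466, 0.0632]
tool_rot: [[0.999, 0.053, 0.001], [0.053, -0.999, -0.0], [0.001, 0.0, -1.0]]
ft_force: [-1.6, 0.4, 1.4]
grip_width: 0.0538
```

Call:
play_rows([
  {"grip": 1, "x": 0, "y": 0, "z": 0.0005, "rx": 0, "ry": 0, "rz": 0},
  {"grip": 1, "x": 0, "y": 0, "z": 0, "rx": 0, "ry": 0, "rz": 0},
])

```text
time_s: 18.95
position: [0.5262, 0.0466, 0.0632]
tool_rot: [[0.999, 0.053, 0.001], [0.053, -0.999, -0.0], [0.001, 0.0, -1.0]]
ft_force: [-3.6, 0.8, 7.4]
grip_width: 0.054
```

Call:
play_rows([
  {"grip": -1, "x": 0, "y": 0, "z": 0, "rx": 0, "ry": 0, "rz": 0},
  {"grip": -1, "x": 0, "y": 0, "z": 0, "rx": 0, "ry": 0, "rz": 0},
  {"grip": -1, "x": 0, "y": 0, "z": 0, "rx": 0, "ry": 0, "rz": 0},
  {"grip": -1, "x": 0, "y": 0, "z": -0.005, "rx": 0, "ry": 0, "rz": 0},
  {"grip": -1, "x": 0, "y": 0, "z": -0.015, "rx": 0, "ry": 0, "rz": 0},
  {"grip": -1, "x": 0, "y": 0, "z": -0.03, "rx": 0, "ry": 0, "rz": 0},
  {"grip": -1, "x": 0, "y": 0, "z": -0.02, "rx": 0, "ry": 0, "rz": 0},
  {"grip": -1, "x": 0, "y": 0.02, "z": -0.01, "rx": 0, "ry": 0, "rz": 0},
  {"grip": -1, "x": 0, "y": 0.03, "z": 0, "rx": 0, "ry": 0, "rz": 0},
  {"grip": -1, "x": 0, "y": 0.03, "z": 0, "rx": 0, "ry": 0, "rz": 0},
  {"grip": -1, "x": 0, "y": 0.0125, "z": 0, "rx": 0, "ry": 0, "rz": 0},
  {"grip": -1, "x": 0, "y": 0, "z": 0, "rx": 0, "ry": 0, "rz": 0},
])

```text
time_s: 20.45
position: [0.531, -0.046, 0.1428]
tool_rot: [[0.999, 0.052, 0.0], [0.052, -0.999, 0.0], [0.0, -0.0, -1.0]]
ft_force: [0.2, 0.1, -0.0]
grip_width: 0.0855
```

```bash
python3 -c "
from h import *
go(-.0585,-.0925,.062); avgF(4)
im=optics.get_image('wrist');cv2.imwrite('pics/w11.png',im['color']); tins('wrist',im)
"
```

```text
t 20.45 box xyz [-0.0588 -0.0926  0.1428] rotvec to goal (tool) [-0. -0.  0.] F [ 0.22  0.11 -0.03] w 0.0855 q [-18.  26.  86.   0.  68.  69.]
shift in goal-frame axes [ 0.0003 -0.0001  0.0808] now axes [ 0.0002 -0.0001  0.0808]
F mean [ 0.22  -0.044 -0.055] sd [0.47 0.34 0.46] eff [ -0.88 -44.91 -19.78]
wrist 0.092 3311 [-0.0581  0.088   0.0813]
wrist 0 5379 [-0.0587 -0.0002  0.0812]
wrist -0.092 5388 [-0.0579 -0.0934  0.0812]
```

View pics/w11.png

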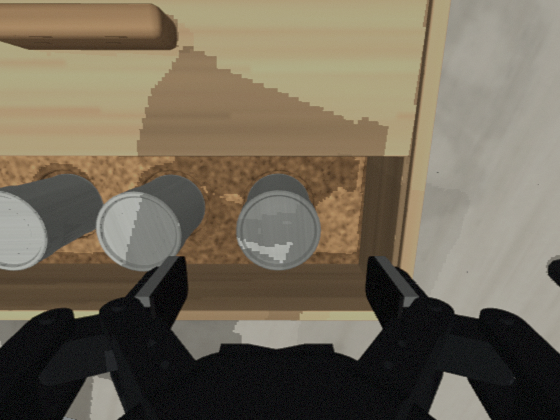

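Centred over the right tin; both others are seated.

Call:
play_rows([
  {"grip": -1, "x": 0, "y": 0, "z": 0.015, "rx": 0, "ry": 0, "rz": 0},
  {"grip": -1, "x": 0, "y": 0, "z": 0.025, "rx": 0, "ry": 0, "rz": 0},
  {"grip": -1, "x": 0, "y": 0, "z": 0.022, "rx": 0, "ry": 0, "rz": 0},
  {"grip": -1, "x": 0, "y": 0, "z": 0.012, "rx": 0, "ry": 0, "rz": 0},
  {"grip": -1, "x": 0, "y": 0, "z": 0.006, "rx": 0, "ry": 0, "rz": 0},
  {"grip": -1, "x": 0, "y": 0, "z": 0, "rx": 0, "ry": 0, "rz": 0},
  {"grip": 1, "x": 0, "y": 0, "z": 0, "rx": 0, "ry": 0, "rz": 0},
  {"grip": 1, "x": 0, "y": 0, "z": 0, "rx": 0, "ry": 0, "rz": 0},
  {"grip": 1, "x": 0, "y": 0, "z": 0, "rx": 0, "ry": 0, "rz": 0},
  {"grip": 1, "x": 0, "y": 0, "z": 0, "rx": 0, "ry": 0, "rz": 0},
  {"grip": 1, "x": 0, "y": 0, "z": 0, "rx": 0, "ry": 0, "rz": 0},
])

```text
time_s: 22.08
position: [0.5313, -0.0459, 0.0632]
tool_rot: [[0.999, 0.053, 0.001], [0.053, -0.999, -0.0], [0.001, 0.001, -1.0]]
ft_force: [-1.5, 0.0, 5.4]
grip_width: 0.0536
```

Call:
play_rows([
  {"grip": 1, "x": 0, "y": 0, "z": -0.004, "rx": 0, "ry": 0, "rz": 0},
  {"grip": 1, "x": 0, "y": 0, "z": -0.012, "rx": 0, "ry": 0, "rz": 0},
  {"grip": 1, "x": 0, "y": 0, "z": -0.02, "rx": 0, "ry": 0, "rz": 0},
  {"grip": 1, "x": 0, "y": 0, "z": -0.012, "rx": 0, "ry": 0, "rz": 0},
  {"grip": 1, "x": 0, "y": 0, "z": -0.007, "rx": 0, "ry": 0, "rz": 0},
  {"grip": 1, "x": 0, "y": 0, "z": 0, "rx": 0, "ry": 0, "rz": 0},
  {"grip": 1, "x": 0, "y": 0, "z": 0, "rx": 0, "ry": 0, "rz": 0},
])

```text
time_s: 22.95
position: [0.5306, -0.0457, 0.1168]
tool_rot: [[0.999, 0.053, -0.001], [0.053, -0.999, 0.0], [-0.001, -0.0, -1.0]]
ft_force: [0.3, 0.5, -1.1]
grip_width: 0.0534
```

```bash
python3 -c "
from h import *
st(); avgF(14); st()
im=optics.get_image('wrist');cv2.imwrite('pics/w12.png',im['color'])
"
```

```text
t 22.95 box xyz [-0.0591 -0.0923  0.1168] rotvec to goal (tool) [-0.     0.001  0.001] F [ 0.32  0.47 -1.13] w 0.0534 q [-18.  28.  88.   0.  64.  69.]
F mean [-0.122  0.096 -1.527] sd [0.47 0.41 0.62] eff [  0.   -46.37 -18.95]
t 23.65 box xyz [-0.0588 -0.0923  0.1173] rotvec to goal (tool) [-0.    -0.     0.001] F [-0.6   0.66 -0.94] w 0.054 q [-18.  28.  88.   0.  64.  69.]
```

View pics/w12.png

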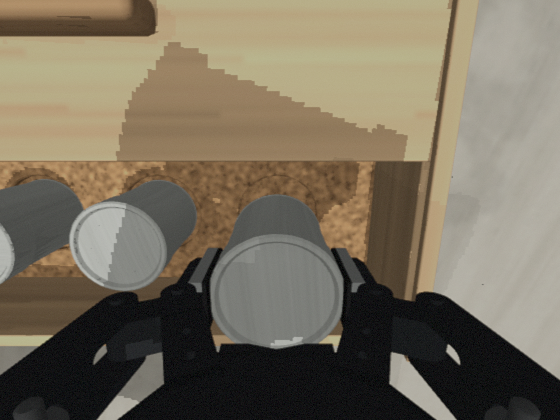

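Right ≈ 1.5 N (left 6.0, middle 2.8), so the left tin is the heaviest. I'll lower this one.

Call:
play_rows([
  {"grip": 1, "x": 0, "y": 0, "z": 0.01, "rx": 0, "ry": 0, "rz": 0},
  {"grip": 1, "x": 0, "y": 0, "z": 0.015, "rx": 0, "ry": 0, "rz": 0},
  {"grip": 1, "x": 0, "y": 0, "z": 0.014, "rx": 0, "ry": 0, "rz": 0},
  {"grip": 1, "x": 0, "y": 0, "z": 0.008, "rx": 0, "ry": 0, "rz": 0},
  {"grip": 1, "x": 0, "y": 0, "z": 0.004, "rx": 0, "ry": 0, "rz": 0},
  {"grip": 1, "x": 0, "y": 0, "z": 0.002, "rx": 0, "ry": 0, "rz": 0},
  {"grip": 1, "x": 0, "y": 0, "z": 0.001, "rx": 0, "ry": 0, "rz": 0},
  {"grip": 1, "x": 0, "y": 0, "z": 0.0, "rx": 0, "ry": 0, "rz": 0},
])

```text
time_s: 24.7
position: [0.531, -0.0458, 0.0635]
tool_rot: [[0.999, 0.053, 0.0], [0.053, -0.999, -0.0], [0.0, 0.0, -1.0]]
ft_force: [0.2, -0.3, -1.8]
grip_width: 0.0537
```

Call:
play_rows([
  {"grip": 1, "x": 0, "y": 0, "z": 0.0005, "rx": 0, "ry": 0, "rz": 0},
  {"grip": 1, "x": 0, "y": 0, "z": 0, "rx": 0, "ry": 0, "rz": 0},
])

```text
time_s: 24.95
position: [0.5311, -0.0458, 0.0632]
tool_rot: [[0.999, 0.053, 0.001], [0.053, -0.999, -0.0], [0.001, 0.0, -1.0]]
ft_force: [-0.4, 0.2, 2.1]
grip_width: 0.0534
```

Call:
play_rows([
  {"grip": 1, "x": 0, "y": 0, "z": 0.0005, "rx": 0, "ry": 0, "rz": 0},
  {"grip": 1, "x": 0, "y": 0, "z": 0, "rx": 0, "ry": 0, "rz": 0},
])

```text
time_s: 25.2
position: [0.5311, -0.0458, 0.0632]
tool_rot: [[0.999, 0.053, 0.001], [0.053, -0.999, -0.0], [0.001, 0.0, -1.0]]
ft_force: [-2.9, 0.6, 7.9]
grip_width: 0.0537
```

Call:
play_rows([
  {"grip": -1, "x": 0, "y": 0, "z": 0, "rx": 0, "ry": 0, "rz": 0},
  {"grip": -1, "x": 0, "y": 0, "z": 0, "rx": 0, "ry": 0, "rz": 0},
  {"grip": -1, "x": 0, "y": 0, "z": 0, "rx": 0, "ry": 0, "rz": 0},
  {"grip": -1, "x": 0, "y": 0, "z": -0.005, "rx": 0, "ry": 0, "rz": 0},
  {"grip": -1, "x": 0, "y": 0, "z": -0.015, "rx": 0, "ry": 0, "rz": 0},
  {"grip": -1, "x": 0, "y": 0, "z": -0.03, "rx": 0, "ry": 0, "rz": 0},
  {"grip": -1, "x": 0, "y": 0, "z": -0.02, "rx": 0, "ry": 0, "rz": 0},
  {"grip": -1, "x": 0, "y": -0.02, "z": -0.01, "rx": 0, "ry": 0, "rz": 0},
  {"grip": -1, "x": 0, "y": -0.03, "z": 0, "rx": 0, "ry": 0, "rz": 0},
  {"grip": -1, "x": 0, "y": -0.04, "z": 0, "rx": 0, "ry": 0, "rz": 0},
  {"grip": -1, "x": 0, "y": -0.04, "z": 0, "rx": 0, "ry": 0, "rz": 0},
])

```text
time_s: 26.58
position: [0.5234, 0.0863, 0.1425]
tool_rot: [[0.999, 0.053, -0.0], [0.053, -0.999, 0.0], [-0.0, -0.0, -1.0]]
ft_force: [0.8, 0.8, 0.0]
grip_width: 0.0854
```

Call:
play_rows([
  {"grip": -1, "x": 0, "y": -0.03, "z": 0, "rx": 0, "ry": 0, "rz": 0},
  {"grip": -1, "x": 0, "y": -0.022, "z": 0, "rx": 0, "ry": 0, "rz": 0},
  {"grip": -1, "x": 0, "y": 0, "z": 0, "rx": 0, "ry": 0, "rz": 0},
])

```text
time_s: 26.95
position: [0.5205, 0.1381, 0.1424]
tool_rot: [[0.998, 0.056, -0.0], [0.056, -0.998, 0.0], [-0.0, -0.0, -1.0]]
ft_force: [-0.7, 0.2, 0.6]
grip_width: 0.0856
```

```bash
python3 -c "
from h import *
go(-.0592,.0902,.0627)
im=optics.get_image('wrist');cv2.imwrite('pics/w13.png',im['color']); tins('wrist',im)
"
```

```text
t 26.95 box xyz [-0.0597  0.0917  0.1424] rotvec to goal (tool) [-0.     0.     0.004] F [-0.74  0.15  0.55] w 0.0856 q [ 2. 26. 85.  0. 68. 89.]
shift in goal-frame axes [0.0005 0.0015 0.0797] now axes [0.0006 0.0016 0.0797]
wrist 0.092 5374 [-0.0584  0.0891  0.0812]
wrist 0 5376 [-0.0591 -0.0004  0.0811]
wrist -0.092 3431 [-0.0583 -0.092   0.0811]
```

View pics/w13.png

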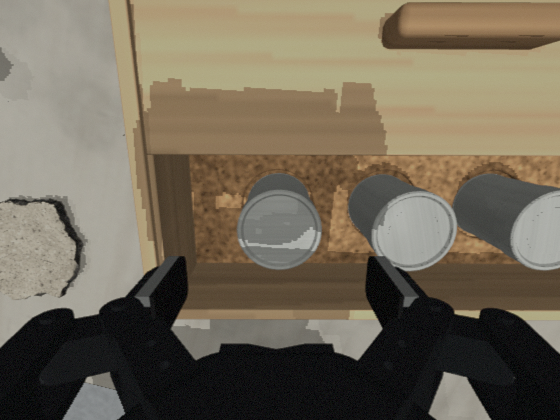

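Call:
play_rows([
  {"grip": -1, "x": 0, "y": 0.0015, "z": 0.015, "rx": 0, "ry": 0, "rz": 0.004},
  {"grip": -1, "x": 0, "y": 0, "z": 0.025, "rx": 0, "ry": 0, "rz": 0},
  {"grip": -1, "x": 0, "y": 0, "z": 0.022, "rx": 0, "ry": 0, "rz": 0},
  {"grip": -1, "x": 0, "y": 0, "z": 0.012, "rx": 0, "ry": 0, "rz": 0},
  {"grip": -1, "x": 0, "y": 0, "z": 0.0055, "rx": 0, "ry": 0, "rz": 0},
  {"grip": -1, "x": 0, "y": 0, "z": 0, "rx": 0, "ry": 0, "rz": 0},
  {"grip": 1, "x": 0, "y": 0, "z": 0, "rx": 0, "ry": 0, "rz": 0},
  {"grip": 1, "x": 0, "y": 0, "z": 0, "rx": 0, "ry": 0, "rz": 0},
  {"grip": 1, "x": 0, "y": 0, "z": 0, "rx": 0, "ry": 0, "rz": 0},
  {"grip": 1, "x": 0, "y": 0, "z": 0, "rx": 0, "ry": 0, "rz": 0},
  {"grip": 1, "x": 0, "y": 0, "z": 0, "rx": 0, "ry": 0, "rz": 0},
])

```text
time_s: 28.38
position: [0.5217, 0.1349, 0.0639]
tool_rot: [[0.999, 0.049, 0.002], [0.049, -0.999, 0.001], [0.002, -0.0, -1.0]]
ft_force: [-1.4, 2.7, 6.7]
grip_width: 0.0537
```

Call:
play_rows([
  {"grip": 1, "x": 0, "y": 0, "z": -0.004, "rx": 0, "ry": 0, "rz": 0},
  {"grip": 1, "x": 0, "y": 0, "z": -0.012, "rx": 0, "ry": 0, "rz": 0},
  {"grip": 1, "x": 0, "y": 0, "z": -0.025, "rx": 0, "ry": 0, "rz": 0},
  {"grip": 1, "x": 0, "y": 0, "z": -0.03, "rx": 0, "ry": 0, "rz": 0},
  {"grip": 1, "x": 0, "y": 0, "z": -0.03, "rx": 0, "ry": 0, "rz": 0},
  {"grip": 1, "x": 0, "y": 0, "z": -0.03, "rx": 0, "ry": 0, "rz": 0},
  {"grip": 1, "x": 0, "y": 0, "z": -0.025, "rx": 0, "ry": 0, "rz": 0},
  {"grip": 1, "x": 0, "y": 0, "z": -0.018, "rx": 0, "ry": 0, "rz": 0},
  {"grip": 1, "x": 0, "y": 0, "z": -0.008, "rx": 0, "ry": 0, "rz": 0},
  {"grip": 1, "x": 0, "y": 0, "z": 0, "rx": 0, "ry": 0, "rz": 0},
  {"grip": 1, "x": 0, "y": 0, "z": 0, "rx": 0, "ry": 0, "rz": 0},
])

```text
time_s: 29.75
position: [0.521, 0.1345, 0.244]
tool_rot: [[0.999, 0.049, -0.002], [0.049, -0.999, -0.0], [-0.002, -0.0, -1.0]]
ft_force: [-0.6, -0.0, -7.2]
grip_width: 0.0539
```

```bash
python3 -c "
from h import *
st(); avgF(8); st()
im=optics.get_image('wrist');cv2.imwrite('pics/w14.png',im['color']);tins('wrist',im)
im=optics.get_image('top');tins('top',im);cv2.imwrite('pics/t14.png',im['color'])
w=cloud(im); b=np.stack([(w[...,:2]-C)@ux,(w[...,:2]-C)@uy],-1)
g=(b[...,0]>-.1)&(b[...,0]<.12)&(abs(b[...,1])<.05)&(abs(w[...,2]-.125)<.006); print('bar box x',np.median(b[g][:,0]),g.sum())
im=optics.get_image('scene')
c=im['color'][110:310,150:400];cv2.imwrite('pics/s14.png',cv2.resize(c,None,fx=3,fy=3))
for n in ['top','scene']:
  for t in ['joined_sherd','dark_sherd','pale_sherd']: print(n,t,[(round(float(d['conf']),2),np.round(d['point'],3).tolist()) for d in finder.boxes_of(n,t)[:1]])
"
```

```text
t 29.75 box xyz [-0.0594  0.0881  0.244 ] rotvec to goal (tool) [-0.     0.002 -0.003] F [-0.57 -0.03 -7.15] w 0.0539 q [ 2. 21. 76. -0. 83. 89.]
F mean [ 0.01   0.243 -6.09 ] sd [0.31 0.61 0.66] eff [ 1.000e-02 -4.699e+01 -2.510e+01]
t 30.15 box xyz [-0.059   0.0882  0.2447] rotvec to goal (tool) [ 0.     0.    -0.003] F [ 0.42  0.29 -6.39] w 0.0537 q [ 2. 21. 76. -0. 83. 89.]
wrist 0 2507 [-0.0589 -0.0001  0.0812]
wrist -0.092 2572 [-0.0578 -0.0929  0.0811]
top 0 264 [-0.0604  0.0012  0.0823]
top -0.092 260 [-0.0593 -0.0918  0.0829]
bar box x 0.051627783818208546 131
top joined_sherd [(0.65, [0.622, 0.441, 0.112])]
top dark_sherd [(0.56, [0.583, -0.355, 0.015])]
top pale_sherd [(0.61, [0.465, 0.366, 0.011])]
scene joined_sherd []
scene dark_sherd []
scene pale_sherd [(0.73, [0.465, 0.37, 0.013])]
```

View pics/w14.png

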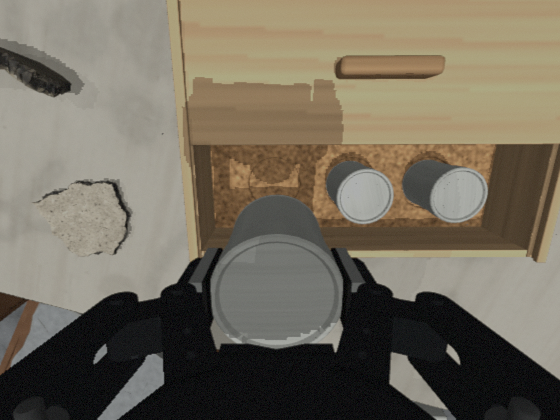

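View pics/s14.png

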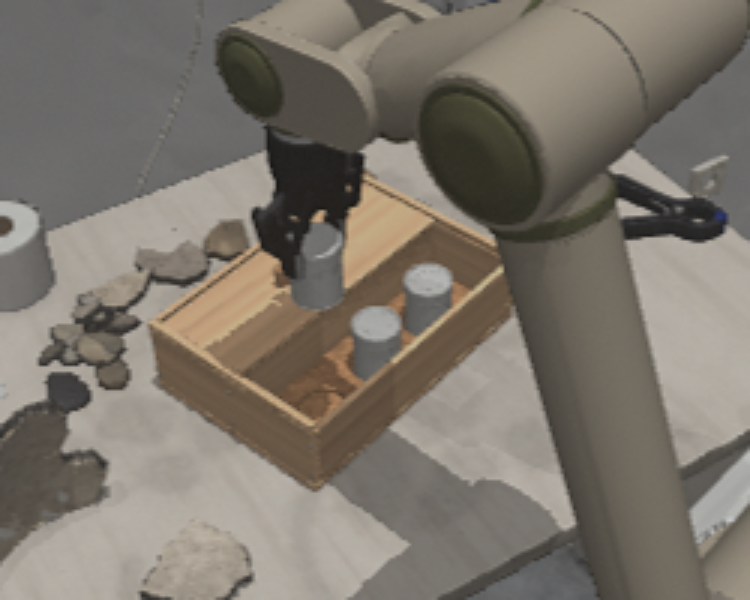

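```bash
python3 -c "
from h import *
st(); print(np.round(env.observe()['qvel'],2)); order.close_job()"
```

```text
t 30.6 box xyz [-0.059   0.0882  0.2448] rotvec to goal (tool) [ 0.    -0.    -0.003] F [-0.12 -0.26 -5.93] w 0.0539 q [ 2. 21. 76. -0. 83. 89.]
[ 0.    0.15  0.02 -0.05 -0.03 -0.06]
the job is handed in; nothing more can be done
```

I opened the lid fully, hefted the tins left to right, and handed the job in holding the left tin, which is clearly the heaviest. It took 30.6 s of the 69 s allowed.

- **Lid:** I pushed it back until it hit its stop. The force rose to about 10 N with no further travel, and the wrist picture showed the lid flush with the rear wall. In the last top view the grip bar stood 1–2 mm short of where the push left it, about what that camera can resolve.
- **Weights:** left about 6.0 N (0.61 kg), middle about 2.8 N (0.29 kg), right about 1.5 N (0.16 kg). Each tin was lifted about 55 mm and lowered until the force showed it resting in its recess. I then picked the left tin up again.
- **Final hold:** the tin is upright and still, with its underside about 89 mm above the top of the box. I worked that height out from the gripper position rather than measuring the tin directly.
- **Other tins:** the middle and right tins measured seated in their own recesses.
- **Sherds:** in the top view all three sherds were within about 5 mm of their first readings, close to the finder's accuracy. In the last scene view the finder did not report the joined or dark sherd, so those two rest on the top view alone.

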